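# Set the step tuner

## Robot

A 7-joint arm with a two-finger parallel gripper is mounted at the origin on a cart in front of the work surface, level with it; the furniture and walls round the work are solid. World frame = base frame: x ahead of the robot, y to its left, z up, the work surface at z = 0. Lengths are in mm, angles in rad, forces in N, time in s.
With the tool pointing down it reaches from about 400 to 850 mm from the base axis. Payload 4.5 kg.
Tool frame: the origin (TCP) lies at the very end of the fingers, on their centre line; the grasp point (between the pads) lies 19 mm behind it; z points along the fingers, y is the line along which they close (so a half turn about z gives the same grasp; the last joint's range is limited). The gripper opens to 85 mm and grips with 20 to 120 N. Pads are 22 mm wide; open, the fingers measure 114 mm over their backs; the gripper's body (76 mm by 85 mm) begins 54 mm behind the grasp point. The pads swing forward as they close: fully open they stand 13 mm farther back than shut.
Start: joints at [-1.259, 0.689, -0.195, 1.565, 0.157, 0.902, -0.215], TCP at [171.38, 601.068, 231.317] pointing down, gripper open.
Joint ranges: [-3.01, 3.01], [-0.46, 2.08], [-1.47, 1.51], [0.13, 2.56], [-1, 4.14], [0.04, 2.09], [-2.66, 2.66]. Speed limits (rad/s): [2.57, 2.57, 3.14, 3.14, 3.14, 3.14, 3.14].

## Interface

Orientations are given as a unit quaternion [w, x, y, z].
In Python, from cell import * gives the robot as it stands. The module is installed in compiled form; this text tells all that it offers.
- The arm moves only by the tool drive_tool, never from a script. Its argument "increments" is a list that holds one entry, the list of rows, each a list of 7 numbers: the finger opening in cm, from 0 to 8.54, then the shift along the world's x, y, z in cm, then the turn, a rotation vector about the world's x, y, z in degrees. A call has 1 to 10 rows; each row shifts and turns the commanded pose from where the row before left it; what a row does not reach is not made up. A row lasts 1/12 s, in which the tool goes at most 41.7 mm and 7.16 degrees, less where a joint would pass 70% of its speed; a pose out of reach is approached as far as the arm can. A call is refused whole if a number of a shift passes 4.17 or a number of a turn 7.16, either way. A call with a gripper value outside its range is refused whole. The fingers move at their own pace and stop on an object; "grip_force" is the grip in N (left out, the last holds). Time passes only in rows, so rows that do not move let the fingers close. It gives the time, the measured TCP pose, the force, the opening and the grip force at its end, in the units of the state.
- read_state(): the state, without advancing time (a new reading comes with each control period).
- grab_frame(name): name is "scene" or "top" or "wrist"; returns a dict with "frame" (384x512x3 uint8, red, green, blue), "vertical_fov" (degrees; the focal length in pixels is half the picture's height over the tangent of half this angle, whatever the lens; pixels are square), "cx", "cy" (the principal point, pixels), "world_to_cam" (4x4, takes a point from world to camera coordinates); the wrist camera has in their place "hand_eye" (4x4, takes a point from camera to tool coordinates, whose origin is the TCP and whose axes are the flange's). Camera axes: x right, y down, z forward; pixel columns grow to the right and rows downward; lengths in mm; the calibration is good to about 2 mm. A picture is of the moment at which its call begins: read the wrist's pose just before it. There is no depth.
- hand_in(): hands the job in; it is judged then, once.
The state is a dict: "time": time; "joint_pos": joint angles; "joint_velocities": joint speeds; "joint_efforts": joint torques, N m; "tool_pos": TCP position; "tcp_rot": TCP orientation; "ft_force": force on the tool from outside, world axes, zero at the start; "wrist_torque": the same for the moment, N m; "grip_width": finger opening in mm; "finger_force": force on a finger pad.
Only numpy, scipy, OpenCV 4.12 (cv2) and the standard library are available. Lean on these libraries where they do the work, as an engineer would, in place of code of your own. Each camera call takes 0.05 s, during which the arm holds its last target. There are 200 camera calls.

## Task

Set the white step tuner: turn its black knob clockwise, gently, until it comes up against its stop (do not force it), then turn it back three clicks and let go of it. With the knob set, tip the red lock lever right over to the far side of the tuner, and leave the other things on the bench as they are.

Things in the scene. Friction and masses are not known exactly. Their poses are not given: they have to be found in the camera images.
- knob_grip (a point): Centre of the tuner's round black rubber knob, half-way up: 44 mm across, 30 mm tall, its top 83 mm above the bench, on an upright axis. Axes are the tuner's, a fixed white case 106 x 161 x 41 mm (x, y, z): x to its far side, y along its length to the lever. One click = 24 deg; a notch (up to 0.25 N m) holds the knob between clicks; released anywhere, it falls into the nearest notch.
- lock_tip (a point): Centre of the red ball (26 mm across) at the end of the lock lever, 50 mm from its pivot. The pivot lies 93 mm along the tuner's y from the knob axis, 63 mm above the bench, on a grey block (70 x 50 x 25 mm) on the case. The lever first leans to the tuner's -x (ball about 107 mm high); push it over to +x. It stays where it is left.
- lock (a joint): Lock lever, rad: 0 leaning fully to the tuner's -x side, 0.5 upright, 1.0 leaning fully to its +x (far) side, against its end.
- vane (a joint): The vane inside the tuner, moved by the knob's shaft, m: 0.000005 a click, 0 in the notch at the stop, growing as the knob turns anticlockwise (from above). Clicks are far below the noise of this reading, so they must be felt. The shaft stops hard 0.03 rad clockwise of notch 0. It starts 2 to 8 clicks from the stop.
- marker_black: Bystander: white felt marker with a black cap, 126 mm long, lying; origin at its underside.
- side_cutter: Bystander: side cutter with green handles, 132 mm long, lying; origin at its underside.
- sleeve (a joint): Twist of the knob on its shaft, rad, positive anticlockwise from above: the knob sits on a springy sleeve, 4 N m per rad, so this is the torque put on it. Turning through clicks takes up to 0.25 N m (0.06 rad); lean on the stop with 0.4 to 0.5 N m (0.1 to 0.125 rad); over 0.64 N m (0.16 rad) strains the stop.

How it is judged (in metres and radians):
On the way, in this order (a step that is already met when the one before it is completed fails the run):
1. the knob has been turned clockwise and leans on its stop (the sleeve is twisted by over 0.08 rad, 0.32 N m) (value of joint sleeve below -0.08 rad and value of joint vane below 1e-06 m), for 0.1 s.
2. the knob is three clicks back from the stop and let go (value of joint vane between 1.35e-05 and 1.65e-05 m and contact force between the fingers and anything else below 0.1 N), for 0.2 s.
3. the lock lever is tipped over to the far side (value of joint lock above 0.85 rad), for 0.1 s.
At the end, for the whole second after the job is handed in: The knob rests three clicks back from its stop (vane at 0.0135 to 0.0165 mm) and the lock lever lies on the far side (joint above 0.85 rad) (value of joint vane between 1.35e-05 and 1.65e-05 m and value of joint lock above 0.85 rad); the robot touches nothing.
It fails at once if the knob is forced (the sleeve is twisted by over 0.16 rad, 0.64 N m, either way) (value of joint sleeve below -0.16 rad or value of joint sleeve above 0.16 rad).
It fails at once if the marker or the side cutter is displaced by more than 20 mm (distance of any of marker_black, side_cutter from where it was at the start of the episode above 0.02 m).
It also fails if it takes over 72 s, if anything falls off the work surface, if the arm or the gripper's body presses on something with over 40 N, if the wrist force passes 120 N, or if a joint passes its speed limit or range.

## Working session

There is one attempt and no reset: what is moved stays moved. The work goes in short steps, Python scripts to look and compute and a tool call to move; the robot and the scene stay as the last step left them, time stands still between calls to the robot, and variables do not carry over. Pictures are saved under pics/ and viewed, at most 10 in all, crops included, and the job is handed in when it is done.

Besides the shell and the picture viewer there is one more tool, called after "Request:" as name([rows], argument=value, ...), one row to a line, values as JSON. drive_tool: Moves the arm, as the interface text tells. Its arguments: {"type":"object","properties":{"increments":{"type":"array"},"grip_force":{"type":"number"}},"required":["increments"]}

```bash
mkdir -p pics; python3 - <<'E'
from cell import *
import cv2,numpy as np,json
s=read_state();print(s)
for n in("scene","top"):
    f=grab_frame(n);cv2.imwrite(f"pics/{n}0.png",f["frame"][:,:,::-1])
    np.savez(f"{n}0.npz",**f)
    print(n,f["vertical_fov"],f["cx"],f["cy"],np.array(f["world_to_cam"]).round(3).tolist())
a=cv2.imread("pics/scene0.png");b=cv2.imread("pics/top0.png")
E
```

```text
{'time': 0.0, 'joint_pos': array([-1.25921625,  0.69002515, -0.19451136,  1.56636348,  0.15730437,
        0.9024921 , -0.2150946 ]), 'joint_velocities': array([-0.0017352 , -0.00090232,  0.00021167,  0.00082029,  0.00112788,
        0.00069795, -0.0007571 ]), 'joint_efforts': array([-2.13872145e-04, -5.39602983e+01, -1.26639370e+00, -1.58536738e+01,
        9.24004504e-03,  9.39770427e-03, -3.27947163e-07]), 'tool_pos': array([171.25859568, 600.39095708, 230.45311091]), 'tcp_rot': array([-6.23346297e-05,  1.38397870e-01,  9.90376257e-01, -9.45787090e-04]), 'ft_force': array([-0.42625252,  0.53536553,  0.77292537]), 'wrist_torque': array([-0.02008723, -0.0192369 ,  0.00811461]), 'finger_force': 0.0, 'grip_width': 85.24137540889922}
scene 57.879325674448694 256.1817340813986 195.58695903140878 [[0.784, -0.621, 0.014, -269.573], [-0.324, -0.428, -0.844, 363.326], [0.53, 0.657, -0.537, 456.133], [0.0, 0.0, 0.0, 1.0]]
top 43.95932192208656 252.35579996327624 183.2006941357354 [[0.006, -1.0, 0.028, 231.535], [-0.987, -0.011, -0.158, 536.513], [0.158, -0.027, -0.987, 986.542], [0.0, 0.0, 0.0, 1.0]]
```

View pics/top0.png

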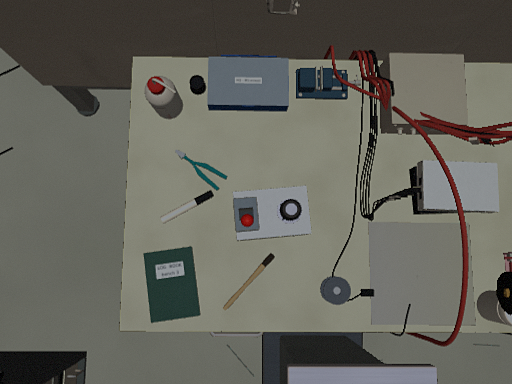

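View pics/scene0.png

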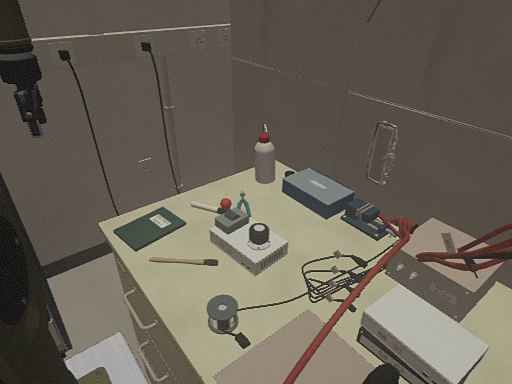

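The top view shows the tuner at about (271,213), with the knob at (290,209) and the red ball at (247,220). The lever end points toward world +y, so tuner +x is about world +x. The cutter is at (203,170) and the marker at (187,207). In the scene view the knob is at (259,233) and the ball at (226,203).

```bash
cat > h.py <<'E'
import numpy as np,cv2
def ray(f,u,v,T=None):
    h=f["frame"].shape[0];fl=h/2/np.tan(np.radians(float(f["vertical_fov"]))/2)
    d=np.array([(u-float(f["cx"]))/fl,(v-float(f["cy"]))/fl,1])
    M=np.linalg.inv(f["world_to_cam"]) if T is None else T
    return M[:3,3],M[:3,:3]@d
def onz(f,u,v,z,T=None):
    o,d=ray(f,u,v,T);return o+d*(z-o[2])/d[2]
E
python3 - <<'E'
from h import *
t=np.load("top0.npz");s=np.load("scene0.npz")
im=t["frame"];hsv=cv2.cvtColor(im,cv2.COLOR_RGB2HSV)
def blob(m,x0,x1,y0,y1):
    k=np.zeros_like(m);k[y0:y1,x0:x1]=m[y0:y1,x0:x1]
    c=max(cv2.findContours(k,0,2)[0],key=cv2.contourArea);return c
def ctr(c): M=cv2.moments(c);return M["m10"]/M["m00"],M["m01"]/M["m00"]
dark=(im.max(2)<60).astype(np.uint8)
c=blob(dark,275,306,193,226);r=cv2.minEnclosingCircle(c);print("knob",r,ctr(c),onz(t,*ctr(c),70))
red=lambda h,i:((h[...,1]>140)&((h[...,0]<8)|(h[...,0]>172))&(h[...,2]>80)).astype(np.uint8)
c=blob(red(hsv,im),235,262,205,235);print("ball",ctr(c),cv2.minEnclosingCircle(c),onz(t,*ctr(c),107))
print(im[193,260:310:8].tolist(), im[235,240:310:10].tolist(),im[170,270])
w=((hsv[...,1]<25)&(im.min(2)>120)).astype(np.uint8)
c=blob(w,225,320,180,245);c=cv2.convexHull(c);R=cv2.minAreaRect(c);print("case",R)
P=np.array([onz(t,*p,41)[:2] for p in cv2.boxPoints(R)]);print(P.round(1).tolist())
si=s["frame"];sh=cv2.cvtColor(si,cv2.COLOR_RGB2HSV)
c=blob(red(sh,si),215,236,195,212);print("sball",ctr(c))
print("s->",onz(s,*ctr(c),107))
c=blob((si.max(2)<60).astype(np.uint8),245,273,220,248);print("sknob",cv2.boundingRect(c),onz(s,*ctr(c),68))
E
```

```text
knob ((290.3016662597656, 209.81405639648438), 10.969321250915527) (290.0488819552782, 209.35829433177327) [475.39813353 158.33776629  70.        ]
ball (246.7133655394525, 220.01771336553944) ((246.6666717529297, 220.0), 6.1464619636535645) [449.45165375 248.76672038 107.        ]
[[143, 148, 151], [142, 146, 151], [142, 147, 151], [141, 144, 149], [142, 146, 150], [141, 146, 149], [132, 132, 115]] [[141, 145, 150], [144, 147, 152], [142, 146, 150], [146, 152, 155], [148, 152, 157], [103, 103, 99], [96, 96, 86]] [136 135 121]
case ((271.5082092285156, 212.0901641845703), (49.16090393066406, 75.23519897460938), 84.80557250976562)
[[516.7, 280.2], [533.3, 118.8], [428.1, 110.5], [412.5, 269.4]]
sball (225.00421940928268, 201.49789029535864)
s-> [455.51291629 260.68222135 107.        ]
sknob (250, 224, 18, 20) [466.18768377 160.5883483   68.        ]
```

Request:
drive_tool([
  [[8.5,2.0,-2.9,0,0,0,0],[8.5,2.0,-2.9,0,0,0,0],[8.5,2.0,-2.9,0,0,0,0],[8.5,2.0,-2.9,0,0,0,0],[8.5,2.0,-2.9,0,0,0,0],[8.5,2.0,-2.9,0,0,0,0],[8.5,2.0,-2.9,0,0,0,0],[8.5,2.0,-2.9,0,0,0,0],[8.5,2.0,-2.9,0,0,0,0],[8.5,2.0,-2.9,0,0,0,0]],
])

```text
time: 0.93
tool_pos: [371.9, 309.4, 231.1]
tcp_rot: [-0.0, 0.138, 0.99, -0.0]
ft_force: [0.3, -1.0, -0.3]
grip_width: 85.2
finger_force: 0.0
```

Request:
drive_tool([
  [[8.5,2.0,-2.9,0,0,0,5],[8.5,2.0,-2.9,0,0,0,5],[8.5,2.0,-2.9,0,0,0,5],[8.5,2.0,-2.9,0,0,0,5],[8.5,2.0,-2.9,0,0,0,5],[8.5,0,0,0,0,0,5],[8.5,0,0,0,0,0,0],[8.5,0,0,0,0,0,0]],
])

```text
time: 1.6
tool_pos: [471.0, 166.2, 231.1]
tcp_rot: [-0.0, -0.121, 0.993, 0.0]
ft_force: [-0.4, 0.2, 0.4]
grip_width: 85.0
finger_force: 0.0
```

```bash
python3 - <<'E'
from cell import *
import cv2,numpy as np
s=read_state();print(s);f=grab_frame("wrist");cv2.imwrite("pics/w1.png",f["frame"][:,:,::-1])
np.savez("w1.npz",pos=s["tool_pos"],q=s["tcp_rot"],**f);print(f["hand_eye"])
E
```

```text
{'time': 1.6, 'joint_pos': array([-0.16184755,  0.54917109, -0.41933928,  1.92962151,  0.32290712,
        0.72909816,  1.04414361]), 'joint_velocities': array([-0.03894377, -0.00791812, -0.00719097,  0.00623007, -0.0039293 ,
       -0.00222837, -0.00557256]), 'joint_efforts': array([  1.6612418 , -42.8263092 ,  -2.48551212, -13.01164091,
         0.13497915,   0.056289  ,   0.13398186]), 'tool_pos': array([471.01606889, 166.15878676, 231.06020693]), 'tcp_rot': array([-4.67368517e-04, -1.21307216e-01,  9.92614809e-01,  4.27427125e-04]), 'ft_force': array([-0.41609252,  0.17782828,  0.42488725]), 'wrist_torque': array([ 0.00471179,  0.00755073, -0.07124085]), 'finger_force': 0.0, 'grip_width': 84.98559429402466}
[[ 7.63611868e-04 -9.50067745e-01 -3.12042779e-01  8.19549112e+01]
 [ 9.99999530e-01  5.38967501e-04  8.06158278e-04 -8.00540627e-01]
 [-5.97724061e-04 -3.12043248e-01  9.50067710e-01 -1.40976519e+02]
 [ 0.00000000e+00  0.00000000e+00  0.00000000e+00  1.00000000e+00]]
```

View pics/w1.png

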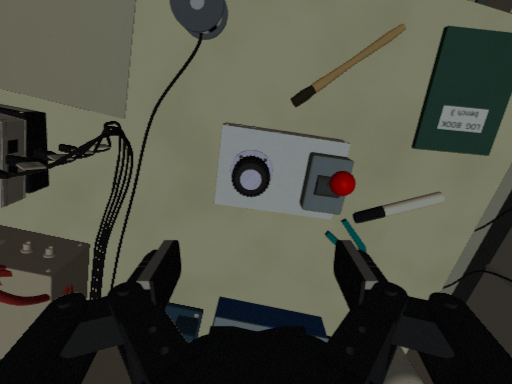

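The wrist view shows the knob at (251,176), the ball at (343,183), and the pivot slot at about (325,186). Image up is about -x and image right is about +y.

```bash
cat >> h.py <<'E'
from scipy.spatial.transform import Rotation as Ro
def wT(pos,q,he):
    A=np.eye(4);A[:3,:3]=Ro.from_quat(np.r_[q[1:],q[0]]).as_matrix();A[:3,3]=pos;return A@he
def meas(f,pos,q):
    T=wT(pos,q,f["hand_eye"]);im=f["frame"];hsv=cv2.cvtColor(im,cv2.COLOR_RGB2HSV)
    red=((hsv[...,1]>140)&((hsv[...,0]<8)|(hsv[...,0]>172))&(hsv[...,2]>80)).astype(np.uint8)
    out={}
    n,l,st,c=cv2.connectedComponentsWithStats(red);c=c[[i for i in range(1,n) if st[i,4]>250 and c[i,0]>150 and c[i,1]<240]]
    out["ball"]=[(x.round(1),onz(f,*x,107,T).round(1)) for x in c]
    d=cv2.morphologyEx((im.max(2)<55).astype(np.uint8),2,np.ones((9,9)))
    d[240:]=0
    for k in cv2.findContours(d,0,2)[0]:
        (x,y),r=cv2.minEnclosingCircle(k)
        if cv2.contourArea(k)>.6*np.pi*r*r and r>8: out.setdefault("dark",[]).append((round(x,1),round(y,1),round(r,1),onz(f,x,y,75,T).round(1)))
    return out
E
python3 - <<'E'
from h import *
f=np.load("w1.npz");print(meas(f,f["pos"],f["q"]))
T=wT(f["pos"],f["q"],f["hand_eye"])
print(onz(f,252,180,83,T),"corners",[onz(f,*p,41,T).round(1) for p in((223,124),(349,143),(329,217),(216,204))])
im=f["frame"];print(im[176,215:290:5].max(1))
E
```

```text
{'ball': [(array([343.4, 183.9]), array([448.7, 252.1, 107. ]))], 'dark': [(323.1, 186.1, 11.3, array([463.8, 242.9,  75. ]))]}
[474.20123688 160.81416826  83.        ] corners [array([426.6, 112.7,  41. ]), array([411.5, 267.4,  41. ]), array([511.5, 275.5,  41. ]), array([529.6, 124.7,  41. ])]
[116 133 132 131  17  87 137 136 142 111  18 105 131 132 133]
```

Request:
drive_tool([
  [[8.5,0.35,-0.65,0,0,0,6],[8.5,0,0,0,0,0,6],[8.5,0,0,-3,0,0,6],[8.5,0,0,-3,0,0,6],[8.5,0,0,-3,0,0,6],[8.5,0,0,-3,0,0,6],[8.5,0,0,-3,0,0,0],[8.5,0,0,-3,0,0,0],[8.5,0,0,0,0,0,0]],
])

```text
time: 2.4
tool_pos: [471.4, 160.2, 47.3]
tcp_rot: [-0.004, -0.425, 0.905, 0.0]
ft_force: [0.4, 0.8, -0.4]
grip_width: 85.0
finger_force: 0.0
```

```bash
python3 - <<'E'
from cell import *
import cv2
f=grab_frame("scene");cv2.imwrite("pics/s2.png",cv2.resize(f["frame"][140:300,150:360,::-1],None,fx=3,fy=3));s=read_state();print(s["joint_pos"],s["wrist_torque"],s["tool_pos"])
E
```

```text
[-0.2320622   0.85928009 -0.30910849  2.06140002  0.76283469  0.34021927
  1.27517442] [ 0.01319353  0.0262496  -0.0080548 ] [472.50689126 160.43330619  49.60815702]
```

View pics/s2.png

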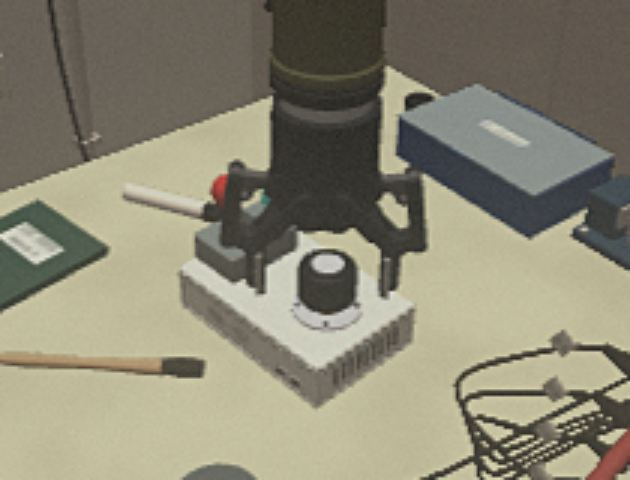

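The fingers straddle the knob at the right height, with the knob at about (328,285) in this crop. I'll close on it.

Request:
drive_tool([
  [[3.5,0,0,0,0,0,0],[3.5,0,0,0,0,0,0],[3.5,0,0,0,0,0,0],[3.5,0,0,0,0,0,0],[3.5,0,0,0,0,0,0],[3.5,0,0,0,0,0,0],[3.5,0,0,0,0,0,0],[3.5,0,0,0,0,0,0]],
], grip_force=50)

```text
time: 3.12
tool_pos: [476.2, 159.9, 53.3]
tcp_rot: [0.002, -0.423, 0.906, -0.0]
ft_force: [-0.6, 0.1, 7.9]
grip_width: 43.2
finger_force: 49.5
```

```bash
cat > st.py <<'E'
from cell import *
import numpy as np
s=read_state();q=s["tcp_rot"];print("t",s["time"],"pos",s["tool_pos"].round(1),"yaw(y)",np.degrees(2*np.arctan2(q[2],q[1])-np.pi/2).round(2),"F",s["ft_force"].round(1),"M",s["wrist_torque"].round(3),"w",round(s["grip_width"],1),s["finger_force"],"\nJ",s["joint_pos"].round(3),"q",q.round(4),"tau7",s["joint_efforts"].round(3))
E
python3 st.py
```

```text
t 3.1167 pos [476.2 159.9  53.3] yaw(y) 140.06 F [-0.6  0.1  7.9] M [-0.076  0.127  0.047] w 43.2 49.52413022518158 
J [-0.227  0.852 -0.311  2.06   0.764  0.34   1.276] q [ 1.900e-03 -4.231e-01  9.061e-01 -1.000e-04] tau7 [-8.9000e-02 -4.5653e+01 -2.4310e+00 -4.7260e+00 -1.2000e-02 -1.9200e-01
 -5.3000e-02]
```

Request:
drive_tool([
  [[3.5,0,0,0,0,0,-1.5],[3.5,0,0,0,0,0,-1.5],[3.5,0,0,0,0,0,-1.5],[3.5,0,0,0,0,0,0],[3.5,0,0,0,0,0,0],[3.5,0,0,0,0,0,0]],
])

```text
time: 3.62
tool_pos: [476.2, 159.9, 53.3]
tcp_rot: [0.002, -0.387, 0.922, -0.0]
ft_force: [-0.6, -0.3, 7.8]
grip_width: 42.7
finger_force: 49.5
```

```bash
python3 st.py
```

```text
t 3.6167 pos [476.2 159.9  53.3] yaw(y) 135.57 F [-0.6 -0.3  7.8] M [-0.104  0.084  0.133] w 42.7 49.54685389995575 
J [-0.238  0.85  -0.293  2.06   0.735  0.33   1.226] q [ 1.900e-03 -3.873e-01  9.220e-01 -1.000e-04] tau7 [ -0.087 -45.616  -2.216  -4.708  -0.089  -0.213  -0.119]
```

Request:
drive_tool([
  [[3.5,0,0,0,0,0,-1.5],[3.5,0,0,0,0,0,-1.5],[3.5,0,0,0,0,0,0],[3.5,0,0,0,0,0,0],[3.5,0,0,0,0,0,0]],
])

```text
time: 4.03
tool_pos: [476.2, 159.9, 53.3]
tcp_rot: [0.002, -0.363, 0.932, -0.0]
ft_force: [-0.9, 0.5, 9.1]
grip_width: 43.0
finger_force: 49.6
```

```bash
python3 st.py
```

```text
t 4.0333 pos [476.2 159.9  53.3] yaw(y) 132.57 F [-0.9  0.5  9.1] M [-0.141  0.095  0.114] w 43.0 49.580578207969666 
J [-0.245  0.849 -0.281  2.061  0.715  0.323  1.193] q [ 0.0018 -0.363   0.9318 -0.    ] tau7 [ -0.101 -45.596  -2.09   -4.685  -0.073  -0.215  -0.097]
```

Request:
drive_tool([
  [[3.5,0,0,0,0,0,-1.5],[3.5,0,0,0,0,0,-1.5],[3.5,0,0,0,0,0,-1.5],[3.5,0,0,0,0,0,0],[3.5,0,0,0,0,0,0]],
])

```text
time: 4.45
tool_pos: [476.2, 159.9, 53.3]
tcp_rot: [0.002, -0.326, 0.945, 0.0]
ft_force: [-0.7, -0.5, 8.5]
grip_width: 43.0
finger_force: 49.6
```

```bash
python3 st.py
```

```text
t 4.45 pos [476.2 159.9  53.3] yaw(y) 128.04 F [-0.7 -0.5  8.5] M [-0.084  0.084  0.057] w 43.0 49.59697902202606 
J [-0.256  0.848 -0.263  2.061  0.684  0.314  1.144] q [ 0.0019 -0.3259  0.9454  0.    ] tau7 [-1.7300e-01 -4.5579e+01 -1.9090e+00 -4.6450e+00 -2.6000e-02 -2.1600e-01
 -4.5000e-02]
```

Request:
drive_tool([
  [[3.5,0,0,0,0,0,-2],[3.5,0,0,0,0,0,-2],[3.5,0,0,0,0,0,-2],[3.5,0,0,0,0,0,0],[3.5,0,0,0,0,0,0]],
])

```text
time: 4.87
tool_pos: [476.2, 159.9, 53.3]
tcp_rot: [0.002, -0.276, 0.961, 0.0]
ft_force: [-0.5, -0.5, 8.7]
grip_width: 43.1
finger_force: 49.7
```

```bash
python3 st.py
```

```text
t 4.8667 pos [476.2 159.9  53.3] yaw(y) 122.03 F [-0.5 -0.5  8.7] M [-0.162  0.041 -0.028] w 43.1 49.65883433818817 
J [-0.27   0.846 -0.24   2.062  0.642  0.302  1.08 ] q [ 1.800e-03 -2.759e-01  9.612e-01  2.000e-04] tau7 [-2.3600e-01 -4.5545e+01 -1.6760e+00 -4.6030e+00  2.0000e-02 -2.1700e-01
  1.1000e-02]
```

Request:
drive_tool([
  [[3.5,0,0,0,0,0,-2],[3.5,0,0,0,0,0,-2],[3.5,0,0,0,0,0,-2],[3.5,0,0,0,0,0,0],[3.5,0,0,0,0,0,0]],
])

```text
time: 5.28
tool_pos: [476.2, 159.9, 53.3]
tcp_rot: [0.002, -0.226, 0.974, 0.0]
ft_force: [-0.9, -0.6, 7.7]
grip_width: 42.7
finger_force: 49.7
```

```bash
python3 st.py
```

```text
t 5.2833 pos [476.2 159.9  53.3] yaw(y) 116.07 F [-0.9 -0.6  7.7] M [-0.229  0.017  0.155] w 42.7 49.71493721008301 
J [-0.283  0.844 -0.218  2.063  0.599  0.291  1.018] q [ 1.800e-03 -2.255e-01  9.742e-01  2.000e-04] tau7 [ -0.146 -45.501  -1.398  -4.599  -0.16   -0.25   -0.16 ]
```

Request:
drive_tool([
  [[3.5,0,0,0,0,0,-1.5],[3.5,0,0,0,0,0,0],[3.5,0,0,0,0,0,0]],
])

```text
time: 5.53
tool_pos: [476.2, 159.9, 53.3]
tcp_rot: [0.002, -0.213, 0.977, 0.0]
ft_force: [-0.1, -0.5, 8.7]
grip_width: 42.6
finger_force: 49.7
```

```bash
python3 st.py|cut -c1-200|grep ^t
```

```text
t 5.5333 pos [476.2 159.9  53.3] yaw(y) 114.59 F [-0.1 -0.5  8.7] M [-0.216  0.121  0.209] w 42.6 49.71425235271454
```

Request:
drive_tool([
  [[3.5,0,0,0,0,0,-1.5],[3.5,0,0,0,0,0,0],[3.5,0,0,0,0,0,0]],
])

```text
time: 5.78
tool_pos: [476.2, 159.8, 53.3]
tcp_rot: [0.002, -0.2, 0.98, 0.0]
ft_force: [-0.9, -0.7, 7.9]
grip_width: 42.8
finger_force: 49.7
```

```bash
python3 st.py|cut -c1-200|grep ^t
```

```text
t 5.7833 pos [476.2 159.8  53.3] yaw(y) 113.08 F [-0.9 -0.7  7.9] M [-0.19   0.043  0.228] w 42.8 49.720757603645325
```

Request:
drive_tool([
  [[3.5,0,0,0,0,0,-1.5],[3.5,0,0,0,0,0,0],[3.5,0,0,0,0,0,0]],
])

```text
time: 6.03
tool_pos: [476.2, 159.9, 53.3]
tcp_rot: [0.002, -0.187, 0.982, 0.0]
ft_force: [0.3, -0.9, 8.2]
grip_width: 42.6
finger_force: 49.7
```

```bash
python3 st.py|cut -c1-200|grep ^t
```

```text
t 6.0333 pos [476.2 159.9  53.3] yaw(y) 111.57 F [ 0.3 -0.9  8.2] M [-0.232  0.088  0.108] w 42.6 49.716246128082275
```

Request:
drive_tool([
  [[3.5,0,0,0,0,0,-3],[3.5,0,0,0,0,0,0],[3.5,0,0,0,0,0,0]],
])

```text
time: 6.28
tool_pos: [476.2, 159.8, 53.3]
tcp_rot: [0.002, -0.161, 0.987, 0.0]
ft_force: [-1.6, 0.0, 8.1]
grip_width: 42.5
finger_force: 49.8
```

```bash
python3 st.py|cut -c1-200|grep ^t
```

```text
t 6.2833 pos [476.2 159.8  53.3] yaw(y) 108.53 F [-1.6  0.   8.1] M [-0.184  0.052 -0.017] w 42.5 49.77170526981354
```

Request:
drive_tool([
  [[3.5,0,0,0,0,0,-3],[3.5,0,0,0,0,0,0],[3.5,0,0,0,0,0,0]],
])

```text
time: 6.53
tool_pos: [476.2, 159.8, 53.3]
tcp_rot: [0.002, -0.135, 0.991, 0.0]
ft_force: [0.9, -1.1, 8.6]
grip_width: 42.7
finger_force: 49.8
```

```bash
python3 st.py|cut -c1-200|grep ^t
```

```text
t 6.5333 pos [476.2 159.8  53.3] yaw(y) 105.54 F [ 0.9 -1.1  8.6] M [-0.181 -0.027 -0.093] w 42.7 49.82896149158478
```

Request:
drive_tool([
  [[3.5,0,0,0,0,0,-3],[3.5,0,0,0,0,0,0],[3.5,0,0,0,0,0,0]],
])

```text
time: 6.78
tool_pos: [476.2, 159.8, 53.3]
tcp_rot: [0.002, -0.109, 0.994, 0.0]
ft_force: [0.7, -0.9, 8.2]
grip_width: 42.7
finger_force: 49.8
```

```bash
python3 st.py|cut -c1-200|grep ^t
```

```text
t 6.7833 pos [476.2 159.8  53.3] yaw(y) 102.51 F [ 0.7 -0.9  8.2] M [-0.19   0.019 -0.031] w 42.7 49.84511733055115
```

Request:
drive_tool([
  [[3.5,0,0,0,0,0,-3],[3.5,0,0,0,0,0,0],[3.5,0,0,0,0,0,0]],
])

```text
time: 7.03
tool_pos: [476.2, 159.8, 53.3]
tcp_rot: [0.002, -0.083, 0.997, 0.001]
ft_force: [0.0, 0.4, 7.5]
grip_width: 42.9
finger_force: 49.9
```

```bash
python3 st.py|cut -c1-200|grep ^t
```

```text
t 7.0333 pos [476.2 159.8  53.3] yaw(y) 99.51 F [0.  0.4 7.5] M [-0.212  0.088 -0.037] w 42.9 49.86236393451691
```

Request:
drive_tool([
  [[3.5,0,0,0,0,0,-3],[3.5,0,0,0,0,0,0],[3.5,0,0,0,0,0,0]],
])

```text
time: 7.28
tool_pos: [476.2, 159.8, 53.3]
tcp_rot: [0.002, -0.057, 0.998, 0.001]
ft_force: [0.3, 0.8, 8.3]
grip_width: 43.0
finger_force: 49.9
```

```bash
python3 st.py|cut -c1-200|grep ^t
```

```text
t 7.2833 pos [476.2 159.8  53.3] yaw(y) 96.5 F [0.3 0.8 8.3] M [-0.207  0.054 -0.137] w 43.0 49.86751198768616
```

Request:
drive_tool([
  [[3.5,0,0,0,0,0,-2],[3.5,0,0,0,0,0,0],[3.5,0,0,0,0,0,0]],
])

```text
time: 7.53
tool_pos: [476.2, 159.8, 53.3]
tcp_rot: [0.002, -0.04, 0.999, 0.001]
ft_force: [-1.2, -0.8, 9.3]
grip_width: 43.0
finger_force: 49.9
```

```bash
python3 st.py|cut -c1-200|grep ^t
```

```text
t 7.5333 pos [476.2 159.8  53.3] yaw(y) 94.53 F [-1.2 -0.8  9.3] M [-0.226  0.006  0.037] w 43.0 49.8674601316452
```

Request:
drive_tool([
  [[3.5,0,0,0,0,0,-2],[3.5,0,0,0,0,0,0],[3.5,0,0,0,0,0,0]],
])

```text
time: 7.78
tool_pos: [476.2, 159.8, 53.3]
tcp_rot: [0.002, -0.022, 1.0, 0.001]
ft_force: [-0.3, -0.9, 8.8]
grip_width: 42.7
finger_force: 49.9
```

```bash
python3 st.py|cut -c1-200|grep ^t
```

```text
t 7.7833 pos [476.2 159.8  53.3] yaw(y) 92.56 F [-0.3 -0.9  8.8] M [-0.329  0.024  0.074] w 42.7 49.87176060676575
```

Request:
drive_tool([
  [[3.5,0,0,0,0,0,-2],[3.5,0,0,0,0,0,0],[3.5,0,0,0,0,0,0]],
])

```text
time: 8.03
tool_pos: [476.2, 159.8, 53.3]
tcp_rot: [0.002, -0.005, 1.0, 0.001]
ft_force: [0.3, -0.9, 7.0]
grip_width: 43.0
finger_force: 49.9
```

```bash
python3 st.py|cut -c1-200|grep ^t
```

```text
t 8.0333 pos [476.2 159.8  53.3] yaw(y) 90.58 F [ 0.3 -0.9  7. ] M [-0.27   0.035  0.195] w 43.0 49.87262785434723
```

Request:
drive_tool([
  [[3.5,0,0,0,0,0,-2],[3.5,0,0,0,0,0,0],[3.5,0,0,0,0,0,0]],
])

```text
time: 8.28
tool_pos: [476.2, 159.8, 53.3]
tcp_rot: [0.002, 0.013, 1.0, 0.001]
ft_force: [0.3, -0.9, 7.6]
grip_width: 42.6
finger_force: 49.9
```

```bash
python3 st.py|cut -c1-200|grep ^t
```

```text
t 8.2833 pos [476.2 159.8  53.3] yaw(y) 88.55 F [ 0.3 -0.9  7.6] M [-0.243  0.09   0.073] w 42.6 49.87759709358215
```

Request:
drive_tool([
  [[3.5,0,0,0,0,0,-1],[3.5,0,0,0,0,0,0],[3.5,0,0,0,0,0,0]],
])

```text
time: 8.53
tool_pos: [476.2, 159.8, 53.3]
tcp_rot: [0.002, 0.021, 1.0, 0.001]
ft_force: [-0.6, 0.1, 8.5]
grip_width: 42.7
finger_force: 49.9
```

```bash
python3 st.py|cut -c1-200|grep ^t
```

```text
t 8.5333 pos [476.2 159.8  53.3] yaw(y) 87.56 F [-0.6  0.1  8.5] M [-0.268  0.007  0.106] w 42.7 49.87777054309845
```

Request:
drive_tool([
  [[3.5,0,0,0,0,0,-4],[3.5,0,0,0,0,0,-4],[3.5,0,0,0,0,0,-4],[3.5,0,0,0,0,0,-4],[3.5,0,0,0,0,0,0],[3.5,0,0,0,0,0,0]],
])

```text
time: 9.03
tool_pos: [476.2, 159.7, 53.3]
tcp_rot: [0.001, 0.161, 0.987, 0.001]
ft_force: [-0.1, -1.2, 8.9]
grip_width: 42.9
finger_force: 49.9
```

```bash
python3 st.py|cut -c1-200|grep ^t
```

```text
t 9.0333 pos [476.2 159.7  53.3] yaw(y) 71.51 F [-0.1 -1.2  8.9] M [-0.377  0.058 -0.064] w 42.9 49.8913049697876
```

Request:
drive_tool([
  [[3.5,0,0,0,0,0,-2],[3.5,0,0,0,0,0,-2],[3.5,0,0,0,0,0,0],[3.5,0,0,0,0,0,0]],
])

```text
time: 9.37
tool_pos: [476.1, 159.7, 53.3]
tcp_rot: [0.001, 0.195, 0.981, 0.001]
ft_force: [-1.2, -0.9, 9.1]
grip_width: 42.8
finger_force: 49.9
```

```bash
python3 st.py|cut -c1-200|grep ^t
```

```text
t 9.3667 pos [476.1 159.7  53.3] yaw(y) 67.56 F [-1.2 -0.9  9.1] M [-0.33   0.033  0.211] w 42.8 49.90104675292969
```

Request:
drive_tool([
  [[3.5,0,0,0,0,0,-2],[3.5,0,0,0,0,0,0],[3.5,0,0,0,0,0,0]],
])

```text
time: 9.62
tool_pos: [476.2, 159.7, 53.3]
tcp_rot: [0.001, 0.212, 0.977, 0.001]
ft_force: [0.6, -1.7, 9.3]
grip_width: 42.7
finger_force: 49.9
```

```bash
python3 st.py|grep -v ^q
```

```text
t 9.6167 pos [476.2 159.7  53.3] yaw(y) 65.57 F [ 0.6 -1.7  9.3] M [-0.344  0.059  0.178] w 42.7 49.89850044250488 
J [-0.376  0.84  -0.064  2.067  0.206  0.237  0.525] q [0.0014 0.2116 0.9774 0.001 ] tau7 [ -0.259 -45.2     0.171  -4.443  -0.253  -0.319  -0.188]
```

Request:
drive_tool([
  [[3.5,0,0,0,0,0,-1.5],[3.5,0,0,0,0,0,0],[3.5,0,0,0,0,0,0]],
])

```text
time: 9.87
tool_pos: [476.1, 159.7, 53.3]
tcp_rot: [0.001, 0.224, 0.974, 0.001]
ft_force: [0.7, -1.3, 8.2]
grip_width: 42.6
finger_force: 49.9
```

```bash
python3 st.py|cut -c1-200|grep ^t
```

```text
t 9.8667 pos [476.1 159.7  53.3] yaw(y) 64.06 F [ 0.7 -1.3  8.2] M [-0.304  0.013  0.139] w 42.6 49.900853633880615
```

Request:
drive_tool([
  [[3.5,0,0,0,0,0,-4.1],[3.5,0,0,0,0,0,-4.1],[3.5,0,0,0,0,0,-4.1],[3.5,0,0,0,0,0,-4.2],[3.5,0,0,0,0,0,0],[3.5,0,0,0,0,0,0]],
])

```text
time: 10.37
tool_pos: [476.1, 159.7, 53.3]
tcp_rot: [0.001, 0.362, 0.932, 0.001]
ft_force: [0.0, -0.9, 8.6]
grip_width: 42.1
finger_force: 49.9
```

```bash
python3 st.py|cut -c1-200|grep ^t
```

```text
t 10.3667 pos [476.1 159.7  53.3] yaw(y) 47.5 F [ 0.  -0.9  8.6] M [-0.339  0.081 -0.072] w 42.1 49.928555488586426
```

Request:
drive_tool([
  [[3.5,0,0,0,0,0,-2],[3.5,0,0,0,0,0,-2],[3.5,0,0,0,0,0,0],[3.5,0,0,0,0,0,0]],
])

```text
time: 10.7
tool_pos: [476.1, 159.7, 53.3]
tcp_rot: [0.001, 0.394, 0.919, 0.001]
ft_force: [0.4, -1.2, 8.2]
grip_width: 42.8
finger_force: 49.9
```

```bash
python3 st.py|cut -c1-200|grep ^t
```

```text
t 10.7 pos [476.1 159.7  53.3] yaw(y) 43.56 F [ 0.4 -1.2  8.2] M [-0.388  0.096  0.178] w 42.8 49.93800401687622
```

Request:
drive_tool([
  [[3.5,0,0,0,0,0,-2],[3.5,0,0,0,0,0,0],[3.5,0,0,0,0,0,0]],
])

```text
time: 10.95
tool_pos: [476.1, 159.7, 53.3]
tcp_rot: [0.001, 0.41, 0.912, 0.001]
ft_force: [0.4, -1.3, 9.7]
grip_width: 42.7
finger_force: 49.9
```

```bash
python3 st.py|grep -v ^q
```

```text
t 10.95 pos [476.1 159.7  53.3] yaw(y) 41.56 F [ 0.4 -1.3  9.7] M [-0.357  0.114  0.158] w 42.7 49.923462867736816 
J [-0.413  0.841 -0.003  2.069  0.01   0.228  0.3  ] q [0.001  0.4102 0.912  0.0013] tau7 [ -0.336 -45.065   0.811  -4.431  -0.262  -0.32   -0.182]
```

Request:
drive_tool([
  [[3.5,0,0,0,0,0,-1.5],[3.5,0,0,0,0,0,0],[3.5,0,0,0,0,0,0]],
])

```text
time: 11.2
tool_pos: [476.1, 159.7, 53.3]
tcp_rot: [0.001, 0.422, 0.907, 0.001]
ft_force: [-0.0, -1.2, 9.4]
grip_width: 42.6
finger_force: 49.9
```

```bash
python3 st.py|cut -c1-200|grep ^t
```

```text
t 11.2 pos [476.1 159.7  53.3] yaw(y) 40.05 F [-0.  -1.2  9.4] M [-0.424  0.126  0.147] w 42.6 49.92938697338104
```

Request:
drive_tool([
  [[3.5,0,0,0,0,0,-4.1],[3.5,0,0,0,0,0,-4.1],[3.5,0,0,0,0,0,-4.1],[3.5,0,0,0,0,0,-4.2],[3.5,0,0,0,0,0,0],[3.5,0,0,0,0,0,0]],
])

```text
time: 11.7
tool_pos: [476.1, 159.7, 53.3]
tcp_rot: [0.001, 0.548, 0.836, 0.002]
ft_force: [0.3, -0.5, 8.8]
grip_width: 42.7
finger_force: 50.0
```

```bash
python3 st.py|cut -c1-200|grep ^t
```

```text
t 11.7 pos [476.1 159.7  53.3] yaw(y) 23.5 F [ 0.3 -0.5  8.8] M [-0.363  0.203  0.004] w 42.7 49.96471881866455
```

Request:
drive_tool([
  [[3.5,0,0,0,0,0,-2],[3.5,0,0,0,0,0,-2],[3.5,0,0,0,0,0,0],[3.5,0,0,0,0,0,0]],
])

```text
time: 12.03
tool_pos: [476.0, 159.7, 53.3]
tcp_rot: [0.001, 0.577, 0.817, 0.002]
ft_force: [0.0, -1.2, 9.7]
grip_width: 42.8
finger_force: 50.0
```

```bash
python3 st.py|cut -c1-200|grep ^t
```

```text
t 12.0333 pos [476.  159.7  53.3] yaw(y) 19.56 F [ 0.  -1.2  9.7] M [-0.378  0.172  0.174] w 42.8 49.9684864282608
```

Request:
drive_tool([
  [[3.5,0,0,0,0,0,-2],[3.5,0,0,0,0,0,0],[3.5,0,0,0,0,0,0]],
])

```text
time: 12.28
tool_pos: [476.0, 159.7, 53.3]
tcp_rot: [0.001, 0.591, 0.807, 0.002]
ft_force: [-0.6, -1.3, 9.0]
grip_width: 42.8
finger_force: 49.9
```

```bash
python3 st.py|grep -v ^q
```

```text
t 12.2833 pos [476.  159.7  53.3] yaw(y) 17.56 F [-0.6 -1.3  9. ] M [-0.323  0.196  0.123] w 42.8 49.94981646537781 
J [-0.449  0.844  0.056  2.071 -0.187  0.228  0.077] q [7.000e-04 5.909e-01 8.068e-01 1.600e-03] tau7 [ -0.393 -44.921   1.462  -4.431  -0.272  -0.297  -0.18 ]
```

Request:
drive_tool([
  [[3.5,0,0,0,0,0,-1.5],[3.5,0,0,0,0,0,0],[3.5,0,0,0,0,0,0]],
])

```text
time: 12.53
tool_pos: [476.0, 159.7, 53.3]
tcp_rot: [0.001, 0.601, 0.799, 0.002]
ft_force: [-0.4, -1.1, 9.8]
grip_width: 42.7
finger_force: 50.0
```

```bash
python3 st.py|grep -v ^q
```

```text
t 12.5333 pos [476.  159.7  53.3] yaw(y) 16.05 F [-0.4 -1.1  9.8] M [-0.36   0.158  0.129] w 42.7 49.95705842971802 
J [-0.451  0.844  0.059  2.071 -0.2    0.228  0.063] q [6.000e-04 6.015e-01 7.989e-01 1.600e-03] tau7 [ -0.409 -44.914   1.496  -4.429  -0.23   -0.291  -0.139]
```

Request:
drive_tool([
  [[3.5,0,0,0,0,0,-4.1],[3.5,0,0,0,0,0,-4.1],[3.5,0,0,0,0,0,-4.1],[3.5,0,0,0,0,0,-4.2],[3.5,0,0,0,0,0,0],[3.5,0,0,0,0,0,0]],
])

```text
time: 13.03
tool_pos: [476.0, 159.7, 53.3]
tcp_rot: [0.0, 0.71, 0.704, 0.002]
ft_force: [0.1, -1.7, 8.7]
grip_width: 42.5
finger_force: 50.0
```

```bash
python3 st.py|cut -c1-200|grep ^t
```

```text
t 13.0333 pos [476.  159.7  53.3] yaw(y) -0.51 F [ 0.1 -1.7  8.7] M [-0.354  0.209 -0.049] w 42.5 49.998573660850525
```

Request:
drive_tool([
  [[3.5,0,0,0,0,0,-2],[3.5,0,0,0,0,0,-2],[3.5,0,0,0,0,0,0],[3.5,0,0,0,0,0,0]],
])

```text
time: 13.37
tool_pos: [476.0, 159.7, 53.3]
tcp_rot: [0.0, 0.734, 0.679, 0.002]
ft_force: [-0.5, -0.8, 9.6]
grip_width: 43.1
finger_force: 50.0
```

```bash
python3 st.py|cut -c1-200|grep ^t
```

```text
t 13.3667 pos [476.  159.7  53.3] yaw(y) -4.45 F [-0.5 -0.8  9.6] M [-0.37   0.158  0.203] w 43.1 49.99541401863098
```

Request:
drive_tool([
  [[3.5,0,0,0,0,0,-2],[3.5,0,0,0,0,0,0],[3.5,0,0,0,0,0,0]],
])

```text
time: 13.62
tool_pos: [476.0, 159.7, 53.3]
tcp_rot: [0.0, 0.746, 0.666, 0.002]
ft_force: [-0.8, -1.4, 9.5]
grip_width: 42.9
finger_force: 50.0
```

```bash
python3 st.py|grep -v ^q
```

```text
t 13.6167 pos [476.  159.7  53.3] yaw(y) -6.43 F [-0.8 -1.4  9.5] M [-0.359  0.128  0.268] w 42.9 49.95860159397125 
J [-0.485  0.848  0.116  2.073 -0.384  0.237 -0.147] q [2.000e-04 7.457e-01 6.663e-01 1.700e-03] tau7 [ -0.381 -44.759   2.16   -4.422  -0.355  -0.23   -0.249]
```

Request:
drive_tool([
  [[3.5,0,0,0,0,0,-1.2],[3.5,0,0,0,0,0,0],[3.5,0,0,0,0,0,0]],
])

```text
time: 13.87
tool_pos: [476.0, 159.7, 53.3]
tcp_rot: [0.0, 0.752, 0.659, 0.002]
ft_force: [-0.2, -2.1, 10.1]
grip_width: 42.7
finger_force: 50.0
```

```bash
python3 st.py|grep -v ^q
```

```text
t 13.8667 pos [476.  159.7  53.3] yaw(y) -7.6 F [-0.2 -2.1 10.1] M [-0.422  0.209  0.36 ] w 42.7 49.98513400554657 
J [-0.487  0.849  0.119  2.073 -0.393  0.237 -0.158] q [2.000e-04 7.524e-01 6.587e-01 1.700e-03] tau7 [ -0.332 -44.751   2.205  -4.419  -0.433  -0.223  -0.322]
```

Request:
drive_tool([
  [[3.5,0,0,0,0,0,-1.2],[3.5,0,0,0,0,0,0],[3.5,0,0,0,0,0,0],[3.5,0,0,0,0,0,0]],
])

```text
time: 14.2
tool_pos: [476.0, 159.8, 53.3]
tcp_rot: [0.0, 0.759, 0.651, 0.002]
ft_force: [-1.1, -1.4, 9.9]
grip_width: 42.7
finger_force: 50.0
```

```bash
python3 st.py|grep -v ^q
```

```text
t 14.2 pos [476.  159.8  53.3] yaw(y) -8.78 F [-1.1 -1.4  9.9] M [-0.412  0.153  0.385] w 42.7 49.990695118904114 
J [-0.489  0.849  0.122  2.073 -0.403  0.238 -0.169] q [2.000e-04 7.592e-01 6.509e-01 1.800e-03] tau7 [ -0.286 -44.748   2.247  -4.418  -0.507  -0.215  -0.39 ]
```

Request:
drive_tool([
  [[3.5,0,0,0,0,0,-0.8],[3.5,0,0,0,0,0,0],[3.5,0,0,0,0,0,0],[3.5,0,0,0,0,0,0]],
])

```text
time: 14.53
tool_pos: [476.0, 159.7, 53.3]
tcp_rot: [0.0, 0.764, 0.646, 0.002]
ft_force: [0.3, -2.3, 9.3]
grip_width: 42.8
finger_force: 50.0
```

```bash
python3 st.py|grep -v ^q
```

```text
t 14.5333 pos [476.  159.7  53.3] yaw(y) -9.57 F [ 0.3 -2.3  9.3] M [-0.358  0.182  0.486] w 42.8 49.9917072057724 
J [-0.49   0.849  0.125  2.073 -0.409  0.238 -0.176] q [2.000e-04 7.636e-01 6.456e-01 1.800e-03] tau7 [ -0.255 -44.74    2.28   -4.417  -0.562  -0.209  -0.443]
```

Request:
drive_tool([
  [[3.5,0,0,0,0,0,4],[3.5,0,0,0,0,0,4],[3.5,0,0,0,0,0,4],[3.5,0,0,0,0,0,4],[3.5,0,0,0,0,0,4],[3.5,0,0,0,0,0,4],[3.5,0,0,0,0,0,4],[3.5,0,0,0,0,0,4],[3.5,0,0,0,0,0,4],[3.5,0,0,0,0,0,4]],
])

```text
time: 15.37
tool_pos: [476.1, 159.7, 53.3]
tcp_rot: [0.001, 0.497, 0.868, 0.002]
ft_force: [-0.2, -0.9, 9.4]
grip_width: 42.9
finger_force: 49.9
```

```bash
python3 st.py|cut -c1-200|grep ^t
```

```text
t 15.3667 pos [476.1 159.7  53.3] yaw(y) 30.45 F [-0.2 -0.9  9.4] M [-0.28   0.119 -0.297] w 42.9 49.923609495162964
```

Request:
drive_tool([
  [[3.5,0,0,0,0,0,4.5],[3.5,0,0,0,0,0,4.5],[3.5,0,0,0,0,0,4.5],[3.5,0,0,0,0,0,4.5],[3.5,0,0,0,0,0,4.5],[3.5,0,0,0,0,0,4.5],[3.5,0,0,0,0,0,4.5],[3.5,0,0,0,0,0,4.5],[3.5,0,0,0,0,0,4.5],[3.5,0,0,0,0,0,0]],
])

```text
time: 16.2
tool_pos: [476.2, 159.7, 53.3]
tcp_rot: [0.001, 0.165, 0.986, 0.001]
ft_force: [0.1, -0.6, 8.0]
grip_width: 42.9
finger_force: 49.9
```

```bash
python3 st.py|cut -c1-200|grep ^t
```

```text
t 16.2 pos [476.2 159.7  53.3] yaw(y) 71.01 F [ 0.1 -0.6  8. ] M [-0.248  0.032  0.007] w 42.9 49.89142119884491
```

Request:
drive_tool([
  [[3.5,0,0,0,0,0,0],[3.5,0,0,0,0,0,0],[3.5,0,0,0,0,0,0]],
])

```text
time: 16.45
tool_pos: [476.2, 159.7, 53.3]
tcp_rot: [0.001, 0.167, 0.986, 0.001]
ft_force: [0.3, 0.8, 8.9]
grip_width: 42.8
finger_force: 49.9
```

```bash
python3 st.py|cut -c1-200|grep ^t
```

```text
t 16.45 pos [476.2 159.7  53.3] yaw(y) 70.83 F [0.3 0.8 8.9] M [-0.302  0.056  0.013] w 42.8 49.89107072353363
```

Request:
drive_tool([
  [[5,0,0,0,0,0,0],[7,0,0,0,0,0,0],[8.5,0,0,0,0,0,0],[8.5,0,0,0,0,0,0],[8.5,0,0,0,0,0,0],[8.5,0,0,0,0,0,0],[8.5,0,0,0,0,0,0],[8.5,0,0,0,0,0,0]],
])

```text
time: 17.12
tool_pos: [474.8, 159.6, 51.2]
tcp_rot: [-0.0, 0.166, 0.986, -0.0]
ft_force: [0.8, 0.4, 0.2]
grip_width: 84.9
finger_force: 0.0
```

Request:
drive_tool([
  [[8.5,0,0,2,0,0,0],[8.5,0,0,3,0,0,0],[8.5,0,0,3,0,0,0],[8.5,0,0,3,0,0,0],[8.5,0,0,3,0,0,5],[8.5,0,0,3,0,0,5],[8.5,0,0,0,0,0,5],[8.5,0,0,0,0,0,5],[8.5,0,0,0,0,0,5],[8.5,0,0,0,0,0,5]],
])

```text
time: 17.95
tool_pos: [474.7, 159.3, 221.5]
tcp_rot: [0.0, -0.097, 0.995, -0.0]
ft_force: [1.0, 0.7, -0.4]
grip_width: 84.9
finger_force: 0.0
```

```bash
python3 - <<'E'
from cell import *
from h import *
s=read_state();f=grab_frame("wrist");cv2.imwrite("pics/w3.png",f["frame"][:,:,::-1])
print(s["tool_pos"],s["tcp_rot"],s["ft_force"],meas(f,s["tool_pos"],s["tcp_rot"]))
E
```

```text
[474.72731389 159.33242785 221.51987436] [ 8.24174620e-05 -9.69291875e-02  9.95291272e-01 -9.53507255e-05] [ 1.04879165  0.73756043 -0.44264393] {'ball': [(array([354.9, 180.1]), array([448.6, 252.3, 107. ]))], 'dark': [(333.0, 183.4, 12.5, array([463.7, 243.2,  75. ]))]}
```

View pics/w3.png

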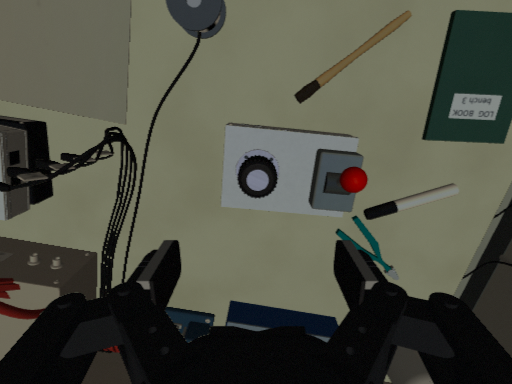

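The knob is still at (258,177), the ball is at (355,180) and nothing else has moved. I'll close the fingers and go to the -x side of the ball.

Request:
drive_tool([
  [[0,-1.57,2.33,0,0,0,0],[0,-1.57,2.33,0,0,0,0],[0,-1.57,2.33,0,0,0,0],[0,-1.57,2.33,0,0,0,0],[0,0,0,-2.5,0,0,0],[0,0,0,-2.5,0,0,0],[0,0,0,-2.5,0,0,0],[0,0,0,-2.5,0,0,0],[0,0,0,-2.5,0,0,0],[0,0,0,0,0,0,0]],
])

```text
time: 18.83
tool_pos: [409.9, 251.3, 92.9]
tcp_rot: [-0.003, -0.094, 0.996, -0.002]
ft_force: [0.1, -0.8, -0.1]
grip_width: -0.1
finger_force: 0.0
```

Request:
drive_tool([
  [[0,0,0,0,0,0,0],[0,0.8,0,0,0,0,0],[0,0.8,0,0,0,0,0],[0,0.8,0,0,0,0,0],[0,0.8,0,0,0,0,0],[0,0.5,0,0,0,0,0],[0,0.3,0,0,0,0,0],[0,0.3,0,0,0,0,0]],
])

```text
time: 19.5
tool_pos: [455.8, 252.7, 96.5]
tcp_rot: [0.0, -0.095, 0.996, 0.0]
ft_force: [-1.3, 0.2, 1.6]
grip_width: 0.1
finger_force: 0.6
```

```bash
python3 st.py
```

```text
t 19.5 pos [455.8 252.7  96.5] yaw(y) 100.85 F [-1.3  0.2  1.6] M [-0.02   0.267  0.015] w 0.1 0.6325112655758858 
J [-0.45   0.777 -0.238  1.988  0.415  0.423  0.757] q [ 2.000e-04 -9.450e-02  9.955e-01  2.000e-04] tau7 [ 3.0900e-01 -4.9472e+01 -1.2300e+00 -8.3020e+00  1.6800e-01 -2.9500e-01
 -4.8000e-02]
```

Contact force is about 1.5 N and the lever is moving. I'll continue toward its end.

Request:
drive_tool([
  [[0,0.3,0,0,0,0,0],[0,0.3,0,0,0,0,0],[0,0.3,0,0,0,0,0],[0,0.3,0,0,0,0,0],[0,0,0,0,0,0,0]],
])

```text
time: 19.92
tool_pos: [467.0, 252.8, 96.0]
tcp_rot: [-0.0, -0.095, 0.995, -0.0]
ft_force: [-1.7, 0.7, -0.3]
grip_width: -0.1
finger_force: 0.6
```

Request:
drive_tool([
  [[0,0.15,0,0,0,0,0],[0,0.15,0,0,0,0,0],[0,0,0,0,0,0,0]],
])

```text
time: 20.17
tool_pos: [467.2, 252.6, 95.9]
tcp_rot: [-0.002, -0.096, 0.995, -0.001]
ft_force: [-7.0, 1.0, 2.4]
grip_width: -0.0
finger_force: 3.4
```

```bash
python3 st.py|grep ^t
```

```text
t 20.1667 pos [467.2 252.6  95.9] yaw(y) 100.97 F [-7.   1.   2.4] M [0.131 1.487 0.026] w -0.0 3.387304851785302
```

Request:
drive_tool([
  [[0,-0.5,0,0,0,0,0],[0,-1.5,0,0,0,0,0],[0,-3,0,0,0,0,0],[0,-2,0,2,0,0,0],[0,0,0,4,0,0,0],[0,0,0,4,0,0,0],[0,0,0,2,0,0,0],[0,0,0,0,0,0,0],[0,0,0,0,0,0,0]],
])

```text
time: 20.92
tool_pos: [401.6, 253.2, 217.6]
tcp_rot: [0.002, -0.094, 0.996, 0.001]
ft_force: [0.6, 0.5, -0.4]
grip_width: 0.2
finger_force: 0.0
```

```bash
python3 - <<'E'
from cell import *
from h import *
f=grab_frame("scene");cv2.imwrite("pics/s4.png",cv2.resize(f["frame"][140:300,150:360,::-1],None,fx=3,fy=3))
s=read_state();f=grab_frame("wrist");cv2.imwrite("pics/w4.png",f["frame"][:,:,::-1]);print(s["tool_pos"],s["ft_force"],meas(f,s["tool_pos"],s["tcp_rot"]))
E
```

```text
[400.7179591  252.47736178 216.42098401] [-0.19346858  0.1703201   0.33137767] {'ball': []}
```

View pics/s4.png

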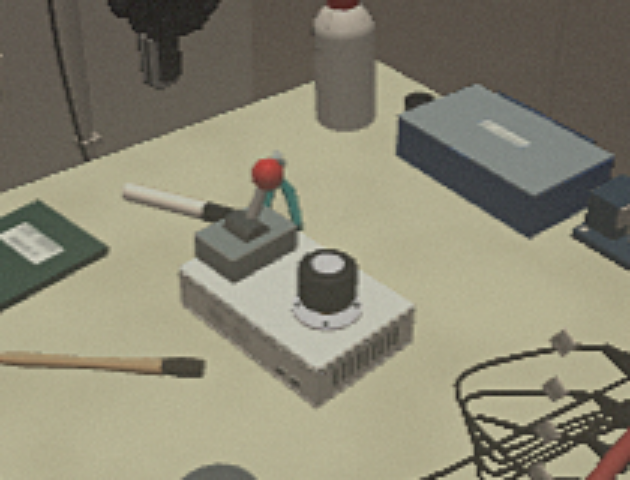

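The lever now leans to the far side, with the ball at (267,173) in this crop. The knob, marker and cutter are undisturbed, so I'll hand in.

```bash
python3 -c "
from cell import *
print(hand_in())"
```

```text
the job is handed in; nothing more can be done
None
```

The job is handed in: the knob leaned on its stop at about 0.45 N m, was turned back three clicks and released, and the lever was pushed over to its far-side end. No verdict came back, and the three clicks rest on felt torque and turn angle.

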